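# Check the two hand levers of the mixing trolley

### The job

Two handlebar ends of the plaster-mixing trolley are clamped on the bench; check that each hand lever stops short of its bar. With the outside of the closed fingers press the long lever in towards its bar until it comes up against its stop, hold it there for about a second and let it spring fully back out; then do the same with the short lever. Press gently, do not grip the levers or touch the bars, leave everything else on the bench where it is, and finish clear of both levers.

Things in the scene. Friction and masses are not known exactly. Their poses are not given: they have to be found in the camera images.
- long_handle: Fixed bench stand (base 100 x 170 x 12 mm, two grey clamps, top 161 mm up) holding a level handlebar with the long lever; left or right of the other stand, turned up to 0.3 rad. Origin on the bench below the middle of the bar; z up, y along the bar, +x level from the lever towards the bar: the way the lever is pressed.
- long_bar: The handlebar with rubber grip on that stand, 300 mm long, 30 mm thick, along y; origin at its middle, on its axis, 140 mm above the bench. Not to be touched.
- long_lever (a joint): Long aluminium lever, 150 mm, 10 thick, 14 high, level, 140 mm above the bench, on the robot's side of the bar. Pin 32 mm to -x, 75 mm to +y of the bar's middle; points to -y. 0 = sprung out; 0.30 rad = at its rigid stop, parallel to the bar, 12 mm gap (no finger fits). Springs back; at the pad point 1.5 N starts it, 4.0 N just before the stop.
- long_pad (a point): Point on the outer (robot-side) face of the long lever's blade, at half its height, 20 mm from the free end: the place to press. Moves with the lever, about 37 mm from rest to stop.
- short_handle: Fixed bench stand (base 100 x 170 x 12 mm, two grey clamps, top 161 mm up) holding a level handlebar with the short lever; left or right of the other stand, turned up to 0.3 rad. Origin on the bench below the middle of the bar; z up, y along the bar, +x level from the lever towards the bar: the way the lever is pressed.
- short_bar: The handlebar with rubber grip on that stand, 300 mm long, 30 mm thick, along y; origin at its middle, on its axis, 140 mm above the bench. Not to be touched.
- short_lever (a joint): Short aluminium lever, 90 mm, 10 thick, 14 high, level, 140 mm above the bench, on the robot's side of the bar. Pin 32 mm to -x, 45 mm to -y of the bar's middle; points to +y. 0 = sprung out; 0.40 rad = at its rigid stop, parallel to the bar, 12 mm gap (no finger fits). Springs back; at the pad point 1.5 N starts it, 4.0 N just before the stop.
- short_pad (a point): Point on the outer (robot-side) face of the short lever's blade, at half its height, 20 mm from the free end: the place to press. Moves with the lever, about 27 mm from rest to stop.
- tape_roll: Bystander, loose, stays where it is: roll of paper tape lying flat, ring 100 mm across, 30 mm high; origin at the centre of its underside.
- mixing_cup: Bystander, loose, stays where it is: white cup, 72 mm across, 80 mm high; origin at the centre of its underside.
- screwdriver: Bystander, loose, stays where it is: screwdriver, 160 mm, lying on the bench beyond the long-lever handle; origin in its middle, on the bench.
- sanding_block: Bystander, loose, stays where it is: cork sanding block 50 x 90 x 30 mm, lying beyond the short-lever handle; origin at the centre of its underside.
- jar: Bystander, loose, stays where it is: glass jar with a lid, 66 mm across, 90 mm high; origin at the centre of its underside.
- tin: Bystander, loose, stays where it is: tin, 72 mm across, 100 mm high; origin at the centre of its underside.
- spatula: Bystander, loose, stays where it is: plaster scraper, 160 mm long, 20 mm high, lying below the short lever; origin in its middle, on the bench.
- brush: Bystander, loose, stays where it is: brush, 150 mm, lying below the long lever; origin in its middle, on the bench.

How it is judged:
By the outcome, as a careful person would: the job done as asked, in the order asked, and still so for the second after the job is handed in, with the robot touching nothing.
It also fails if it takes over 58 s, if anything falls off the work surface, if the arm or the gripper's body presses on something with over 40 N, if the wrist force passes 120 N, or if a joint passes its speed limit or range.

### The arm

A 6-joint arm with a two-finger parallel gripper is mounted at the origin on the work surface. World frame = base frame: x ahead of the robot, y to its left, z up, the work surface at z = 0. Lengths are in m, angles in rad, forces in N, time in s.
With the tool pointing down it reaches from about 0.35 to 0.775 m from the base axis. Payload 5.5 kg.
Tool frame: the origin (TCP) lies where the fingers leave the gripper's body, on its centre line; the fingertips stand 73 mm ahead of it and the grasp point (between the pads) lies 54 mm ahead of it; z points along the fingers, y is the direction in which the jaws open and shut (so a half turn about z gives the same grasp; the last joint's range is limited). The gripper opens to 85 mm and grips with 20 to 120 N. Pads are 22 mm wide; open, the fingers measure 114 mm over their backs; the gripper's body (76 mm by 85 mm) begins 54 mm behind the grasp point. The pads swing forward as they close: fully open they stand 13 mm farther back than shut.
Start: joints at [1.032, 0.313, 0.046, 1.304, 0, 1.431], TCP at [0.223, 0.53, 0.304] pointing down, gripper open.
Joint ranges: [-2.76, 2.76], [-0.86, 1.69], [-1.03, 1.26], [-2.2, 2.34], [-1.47, 1.5], [-3.14, 3.14]. Speed limits (rad/s): [2.57, 2.57, 3.14, 3.14, 3.14, 3.14].

### API

Orientations are given as a unit quaternion [w, x, y, z].
In Python, from workcell import env, read_camera, job, cut_out gives the robot as it stands.
- The arm moves only by the tool servo_tool, never from a script. Its argument "deltas" is a list of rows, each an object of numbers: "dx", "dy", "dz": the shift along the world's x, y, z in mm; "rx", "ry", "rz": the turn, a rotation vector about the world's x, y, z in rad; "fingers": the closure, from -1 (fully open) to 1 (shut). A call has 1 to 8 rows; each row shifts and turns the commanded pose from where the row before left it; what a row does not reach is not made up. A row lasts 1/10 s, in which the tool goes at most 50 mm and 8.59 degrees, less where a joint would pass 70% of its speed; a pose out of reach is approached as far as the arm can. A call is refused whole if a number of a shift passes 50 or a number of a turn 0.15, either way. A call with a gripper value outside its range is refused whole. The fingers move at their own pace and stop on an object; "newtons" is the grip in N (left out, the last holds). Time passes only in rows, so rows that do not move let the fingers close. It gives the time, the measured TCP pose, the force and the opening at its end, in the units of the state.
- env.get_state(): the state, without advancing time (a new reading comes with each control period).
- read_camera(name): name is "scene" or "side" or "wrist"; returns a dict with "img" (400x640x3 uint8, red, green, blue), "intrinsics" (3x3 intrinsics, pixels), "extrinsics" (4x4, takes a point from camera to world coordinates); the wrist camera has in their place "hand_eye" (4x4, takes a point from camera to tool coordinates, whose origin is the TCP and whose axes are the flange's). Camera axes: x right, y down, z forward; pixel columns grow to the right and rows downward; lengths in m; the calibration is good to about 2 mm. A picture is of the moment at which its call begins: read the wrist's pose just before it. There is no depth.
- job.hand_in(): hands the job in, once; it reports no verdict.
Trained networks look in the newest picture that a camera, given by its name, has taken for a name from the list of things; names that differ only in an ending like _2 or _b are one class to them, and where a whole thing is asked for, a point or a joint stands for the part that bears it (a point fixed in the world has none). Each returns a list of dicts, best first, with "confidence" (0 to 1); they miss things now and then, are a little off and sometimes report something else, mostly with a low value. They report only what shows in the picture. A call takes as long as a camera call.
- cut_out(target, camera): "region" (400x640 bool, what is visible of it) and "extent" ([left, top, right, bottom] in pixels, round what is visible of it).
The state is a dict: "clock": time; "joint_pos": joint angles; "qvel": joint speeds; "tau": joint torques, N m; "tcp_pos": TCP position; "orientation": TCP orientation; "wrist_force": force on the tool from outside, world axes, zero at the start; "ft_torque": the same for the moment, N m; "finger_gap": finger opening in m.
Only numpy, scipy, OpenCV 4.12 (cv2) and the standard library are available. Lean on these libraries where they do the work, as an engineer would, in place of code of your own. Each camera call takes 0.05 s, during which the arm holds its last target. There are 200 camera calls.

## Working session

There is one attempt and no reset: what is moved stays moved. The work goes in short steps, Python scripts to look and compute and a tool call to move; the robot and the scene stay as the last step left them, time stands still between calls to the robot, and variables do not carry over. Pictures are saved under pics/ and viewed, about 8 in all and at most 12, crops included, and the job is handed in when it is done.

Besides the shell and the picture viewer there is one more tool, called after "Emit:" in YAML: its name, and indented under it one key for each argument. servo_tool: Moves the arm, as the interface text tells. Its arguments: {"type":"object","properties":{"deltas":{"type":"array"},"newtons":{"type":"number"}},"required":["deltas"]}

```bash
mkdir -p pics; ls; python3 - <<'E'
from workcell import env, read_camera, job, cut_out
import cv2,numpy as np
np.set_printoptions(precision=4,suppress=True)
s=env.get_state();print(s)
for c in["scene","side"]:
    r=read_camera(c);cv2.imwrite(f"pics/{c}0.png",r["img"][:,:,::-1]);print(c,r["intrinsics"],r["extrinsics"])
    for t in["long_lever","short_lever","long_bar","short_bar","long_handle","short_handle"]:
        print(t,[(round(d["confidence"],2),d["extent"]) for d in cut_out(t,c)][:2])
E
```

```text
pics
{'clock': 0.0, 'joint_pos': array([ 1.0324,  0.314 ,  0.045 ,  1.3036, -0.    ,  1.4312]), 'qvel': array([-0.0013, -0.0003,  0.0021,  0.001 ,  0.0006,  0.001 ]), 'tau': array([ -0.0024, -48.0636,  29.8528,   0.0196,  -0.    ,   0.    ]), 'tcp_pos': array([0.2231, 0.5296, 0.303 ]), 'orientation': array([-0.0003,  0.1981,  0.9802, -0.0008]), 'wrist_force': array([-0.924 , -0.313 ,  0.2767]), 'ft_torque': array([ 0.0073, -0.0583,  0.0915]), 'finger_gap': 0.08552234245893363}
scene [[428.1118   0.     320.2887]
 [  0.     428.1118 190.7616]
 [  0.       0.       1.    ]] [[-0.3508  0.8128 -0.4651  1.1181]
 [ 0.9364  0.3052 -0.173   0.1981]
 [ 0.0014 -0.4962 -0.8682  1.1018]
 [ 0.      0.      0.      1.    ]]
long_lever [(0.69, [227.5, 128.4, 268.7, 158.0]), (0.21, [170.1, 112.4, 199.3, 152.1])]
short_lever [(0.44, [409.6, 190.7, 445.3, 197.5])]
long_bar [(0.65, [185.9, 138.6, 295.5, 189.1])]
short_bar [(0.55, [360.5, 179.0, 480.0, 236.9])]
long_handle [(0.96, [185.8, 129.0, 296.7, 213.7])]
short_handle [(0.69, [363.2, 178.8, 481.9, 258.9])]
side [[387.252    0.     316.5216]
 [  0.     387.252  199.2663]
 [  0.       0.       1.    ]] [[ 0.9027 -0.3279  0.2787  0.2442]
 [-0.4303 -0.6785  0.5954 -0.7333]
 [-0.0061 -0.6574 -0.7535  1.012 ]
 [ 0.      0.      0.      1.    ]]
long_lever [(0.55, [328.3, 225.5, 342.2, 275.1])]
short_lever [(0.49, [252.4, 138.3, 275.2, 150.6])]
long_bar [(0.96, [326.3, 196.9, 386.9, 292.3])]
short_bar [(0.75, [262.7, 113.5, 294.0, 175.4]), (0.4, [242.9, 157.7, 263.3, 187.3])]
long_handle [(0.89, [326.7, 200.4, 387.5, 298.1]), (0.56, [253.3, 138.1, 273.9, 154.1])]
short_handle [(0.88, [252.7, 112.0, 300.8, 188.4])]
```

```bash
python3 - <<'E'
import cv2
a=cv2.imread("pics/scene0.png")[90:290,140:510];b=cv2.imread("pics/side0.png")[80:320,200:440]
cv2.imwrite("pics/a.png",cv2.resize(a,(740,400),interpolation=cv2.INTER_CUBIC))
cv2.imwrite("pics/b.png",cv2.resize(b,(600,600),interpolation=cv2.INTER_CUBIC))
E
```

```text
(no output)
```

View pics/a.png

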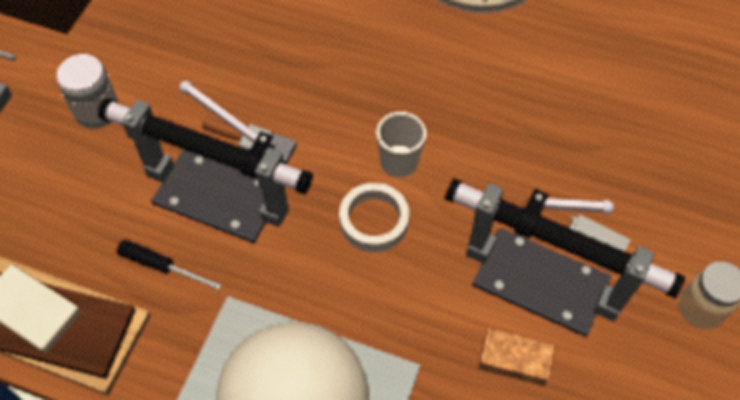

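View pics/b.png

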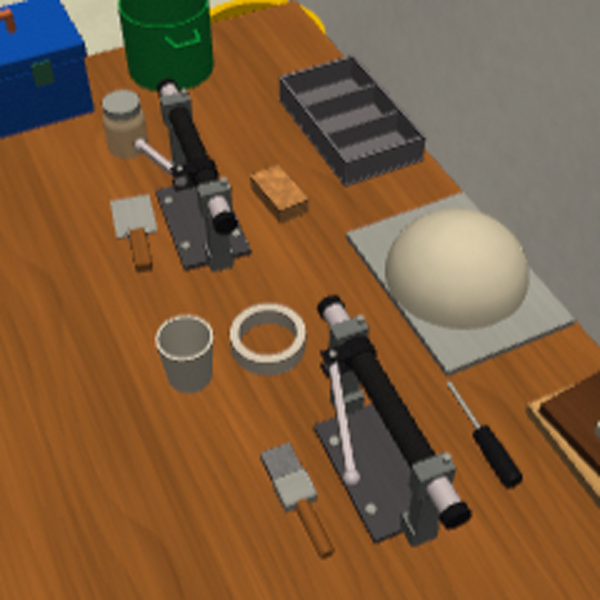

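The scene picture shows the long handle on the left (robot's -y side), with its lever tip at about full-frame pixel (232,133). The short handle is on the right, tip at (444,192). The side picture agrees: long tip at (340,271), short tip at (256,138). Next I fit both stand poses.

```bash
cat > fit.py <<'E'
import numpy as np
from scipy.optimize import least_squares
K={'a':np.array([[428.1118,0,320.2887],[0,428.1118,190.7616],[0,0,1]]),'b':np.array([[387.252,0,316.5216],[0,387.252,199.2663],[0,0,1]])}
E={'a':np.array([[-.3508,.8128,-.4651,1.1181],[.9364,.3052,-.173,.1981],[.0014,-.4962,-.8682,1.1018]]),'b':np.array([[.9027,-.3279,.2787,.2442],[-.4303,-.6785,.5954,-.7333],[-.0061,-.6574,-.7535,1.012]])}
px={'a':lambda u:np.array(u)/2+[140,90],'b':lambda u:np.array(u)/2.5+[200,80]}
def proj(c,P):
    q=(P-E[c][:,3])@E[c][:,:3]@K[c].T; return q[:,:2]/q[:,2:]
def W(p,L): 
    c,s=np.cos(p[2]),np.sin(p[2]); return np.c_[p[0]+c*L[:,0]-s*L[:,1],p[1]+s*L[:,0]+c*L[:,1],L[:,2]]
def loc(n,r,q=0,off=0):
    if n=='long': a=.3-q; return np.array([-.032-r*np.sin(a)-off*np.cos(a),.075-r*np.cos(a)+off*np.sin(a),.14])
    a=.4-q; return np.array([-.032-r*np.sin(a)-off*np.cos(a),-.045+r*np.cos(a)-off*np.sin(a),.14])
obs={'long':{'a':[(104,109),(304,182),(185,86)],'b':[(457,516),(330,303),(351,477)]},
'short':{'a':[(453,188),(678,284),(608,205)],'b':[(224,220),(166,87),(140,144)]}}
def fit(n):
    tip=.145 if n=='long' else .085
    L=np.array([[0,-.15,.14],[0,.15,.14],loc(n,tip)])
    f=lambda p:np.concatenate([(proj(c,W(p,L))-px[c](obs[n][c])).ravel() for c in 'ab'])
    return least_squares(f,[.6,-.2 if n=='long' else .2,0]),L
if __name__=='__main__':
    np.set_printoptions(precision=4,suppress=True)
    for n,R in(('long',.13),('short',.07)):
        r,L=fit(n);print(n,r.x,'res',r.fun.reshape(-1,2).round(1).tolist())
        for q in(0,.3 if n=='long' else .4):
            for off in(.005,.016): print(q,off,W(r.x,loc(n,R,q,off)[None])[0])
E
python3 fit.py
```

```text
long [ 0.5955 -0.2263 -0.0354] res [[-0.1, 0.1], [-1.0, -0.5], [0.1, 1.2], [-0.5, 0.1], [-0.4, 1.6], [-0.3, -1.5]]
0 0.005 [ 0.5187 -0.2713  0.14  ]
0 0.016 [ 0.5083 -0.2677  0.14  ]
0.3 0.005 [ 0.5566 -0.28    0.14  ]
0.3 0.016 [ 0.5456 -0.2796  0.14  ]
short [ 0.5595  0.2634 -0.1116] res [[0.6, 0.7], [0.1, 0.4], [-1.7, 0.5], [-1.0, 0.2], [-0.7, -0.2], [-0.3, 0.1]]
0 0.005 [0.498 0.288 0.14 ]
0 0.016 [0.4874 0.2848 0.14  ]
0.4 0.005 [0.5255 0.2924 0.14  ]
0.4 0.016 [0.5146 0.2936 0.14  ]
```

Emit:
servo_tool:
  deltas:
    - {"dx":40,"dy":-30,"fingers":1}
    - {"dx":40,"dy":-35,"fingers":1}
    - {"dx":40,"dy":-40,"fingers":1}
    - {"dx":40,"dy":-40,"fingers":1}
    - {"dx":40,"dy":-40,"fingers":1}
    - {"dx":27,"dy":-40,"rz":0.07,"fingers":1}
    - {"dy":-45,"fingers":1}
    - {"dy":-45,"fingers":1}
  newtons: 20

```text
invalid input at $.deltas[0]: expected keys dx, dy, dz, rx, ry, rz, fingers
```

Emit:
servo_tool:
  deltas:
    - {"dy":-45}
    - {"dy":-45}
    - {"dy":-45}
    - {"dy":-45}
    - {"dy":-45}
    - {"dy":-45}
    - {"dy":-45}
    - {"dy":-45}

```text
invalid input at $.deltas[0]: expected keys dx, dy, dz, rx, ry, rz, fingers
```

Emit:
servo_tool:
  deltas:
    - {"dy":-45}
    - {"dy":-45}
    - {"dy":-20}
    - {}
    - {}

```text
invalid input at $.deltas[0]: expected keys dx, dy, dz, rx, ry, rz, fingers
```

Emit:
servo_tool:
  deltas:
    - {"dx":40,"dy":-30,"dz":0,"rx":0,"ry":0,"rz":0,"fingers":1}
    - {"dx":40,"dy":-35,"dz":0,"rx":0,"ry":0,"rz":0,"fingers":1}
    - {"dx":40,"dy":-40,"dz":0,"rx":0,"ry":0,"rz":0,"fingers":1}
    - {"dx":40,"dy":-40,"dz":0,"rx":0,"ry":0,"rz":0,"fingers":1}
    - {"dx":40,"dy":-40,"dz":0,"rx":0,"ry":0,"rz":0,"fingers":1}
    - {"dx":40,"dy":-40,"dz":0,"rx":0,"ry":0,"rz":0.07,"fingers":1}
    - {"dx":0,"dy":-45,"dz":0,"rx":0,"ry":0,"rz":0,"fingers":1}
    - {"dx":0,"dy":-45,"dz":0,"rx":0,"ry":0,"rz":0,"fingers":1}
  newtons: 20

```text
clock: 1.5
tcp_pos: [0.4433, 0.2337, 0.3035]
orientation: [-0.0, 0.164, 0.986, -0.0]
wrist_force: [0.4, -0.2, 0.3]
finger_gap: 0.0
```

Emit:
servo_tool:
  deltas:
    - {"dx":0,"dy":-45,"dz":0,"rx":0,"ry":0,"rz":0,"fingers":1}
    - {"dx":0,"dy":-45,"dz":0,"rx":0,"ry":0,"rz":0,"fingers":1}
    - {"dx":0,"dy":-45,"dz":0,"rx":0,"ry":0,"rz":0,"fingers":1}
    - {"dx":0,"dy":-45,"dz":0,"rx":0,"ry":0,"rz":0,"fingers":1}
    - {"dx":0,"dy":-45,"dz":0,"rx":0,"ry":0,"rz":0,"fingers":1}
    - {"dx":0,"dy":-45,"dz":0,"rx":0,"ry":0,"rz":0,"fingers":1}
    - {"dx":0,"dy":-45,"dz":0,"rx":0,"ry":0,"rz":0,"fingers":1}
    - {"dx":0,"dy":-45,"dz":0,"rx":0,"ry":0,"rz":0,"fingers":1}

```text
clock: 2.3
tcp_pos: [0.442, -0.1263, 0.3043]
orientation: [0.001, 0.164, 0.987, -0.0]
wrist_force: [1.0, 0.5, -0.0]
finger_gap: -0.0002
```

Emit:
servo_tool:
  deltas:
    - {"dx":0,"dy":-45,"dz":0,"rx":0,"ry":0,"rz":0,"fingers":1}
    - {"dx":0,"dy":-45,"dz":0,"rx":0,"ry":0,"rz":0,"fingers":1}
    - {"dx":0,"dy":-10,"dz":0,"rx":0,"ry":0,"rz":0,"fingers":1}
    - {"dx":0,"dy":0,"dz":0,"rx":0,"ry":0,"rz":0,"fingers":1}
    - {"dx":0,"dy":0,"dz":0,"rx":0,"ry":0,"rz":0,"fingers":1}
    - {"dx":0,"dy":0,"dz":0,"rx":0,"ry":0,"rz":0,"fingers":1}

```text
clock: 2.9
tcp_pos: [0.4423, -0.2229, 0.304]
orientation: [-0.0, 0.163, 0.987, 0.0]
wrist_force: [0.3, 0.2, -0.3]
finger_gap: -0.0
```

```bash
python3 - <<'E'
from workcell import env, read_camera
import cv2,numpy as np
s=env.get_state();print(s["clock"],s["tcp_pos"],s["orientation"],s["wrist_force"],s["joint_pos"])
r=read_camera("wrist");cv2.imwrite("pics/w1.png",r["img"][:,:,::-1]);print(r["intrinsics"],r["hand_eye"])
E
```

```text
2.9 [ 0.44230265 -0.22292641  0.30399331] [-1.46671338e-04  1.62771892e-01  9.86663676e-01  2.84704811e-04] [ 0.31740117  0.1901266  -0.30792549] [-6.29255651e-01  1.59261316e-01 -1.53376586e-01  1.25867624e+00
  3.77017538e-04 -3.02257003e-01]
[[328.75533809   0.         321.48840525]
 [  0.         328.75533809 200.77940116]
 [  0.           0.           1.        ]] [[ 6.83222423e-04 -9.54060394e-01 -2.99613581e-01  7.69191180e-02]
 [ 9.99999207e-01  3.34920507e-04  1.21385516e-03  6.45463783e-04]
 [-1.05774440e-03 -2.99614172e-01  9.54059867e-01 -7.00179650e-02]
 [ 0.00000000e+00  0.00000000e+00  0.00000000e+00  1.00000000e+00]]
```

View pics/w1.png

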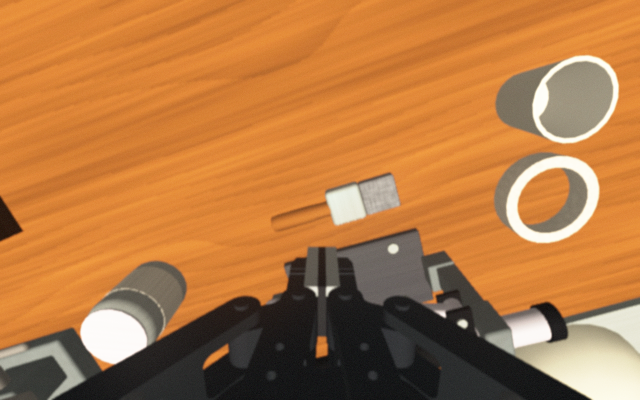

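The wrist picture shows the closed fingers at (320,265), the brush below at (335,200), and the jar, cup and tape well to the sides. The lever is hidden behind the fingers. I'll descend on the robot's side of it.

Emit:
servo_tool:
  deltas:
    - {"dx":14,"dy":-16,"dz":0,"rx":0,"ry":0,"rz":0,"fingers":1}
    - {"dx":14,"dy":-16,"dz":-20,"rx":0,"ry":0,"rz":0,"fingers":1}
    - {"dx":0,"dy":0,"dz":-30,"rx":0,"ry":0,"rz":0,"fingers":1}
    - {"dx":0,"dy":0,"dz":-30,"rx":0,"ry":0,"rz":0,"fingers":1}
    - {"dx":0,"dy":0,"dz":-23,"rx":0,"ry":0,"rz":0,"fingers":1}
    - {"dx":0,"dy":0,"dz":0,"rx":0,"ry":0,"rz":0,"fingers":1}
    - {"dx":0,"dy":0,"dz":0,"rx":0,"ry":0,"rz":0,"fingers":1}

```text
clock: 3.65
tcp_pos: [0.4705, -0.2554, 0.2014]
orientation: [-0.0, 0.163, 0.987, 0.0]
wrist_force: [-0.3, -0.4, 0.9]
finger_gap: 0.0
```

```bash
python3 - <<'E'
from workcell import env, read_camera
import cv2,numpy as np
a=read_camera("scene")["img"][100:230,150:330,::-1];b=read_camera("side")["img"][150:320,260:430,::-1]
a=cv2.resize(a,None,fx=2.2,fy=2.2,interpolation=2);b=cv2.resize(b,None,fx=2.2,fy=2.2,interpolation=2)
o=np.zeros((max(a.shape[0],b.shape[0]),a.shape[1]+b.shape[1],3),np.uint8);o[:a.shape[0],:a.shape[1]]=a;o[:b.shape[0],a.shape[1]:]=b
cv2.imwrite("pics/c.png",o)
E
```

```text
(no output)
```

View pics/c.png

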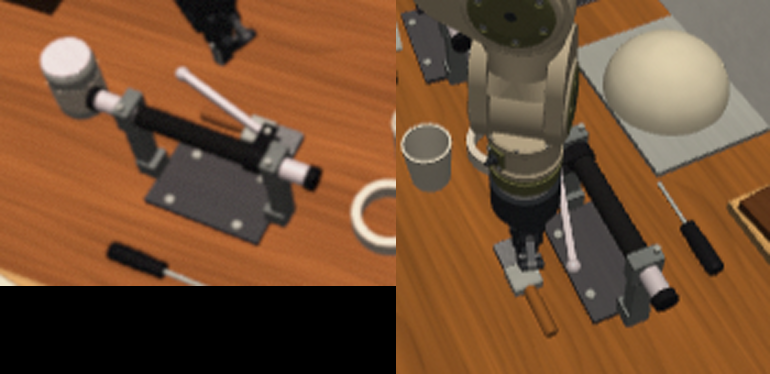

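The fingers sit clear on the robot's side of the lever, and the fingertip at full-frame pixel (252,127) matches the projection. Approaching now.

Emit:
servo_tool:
  deltas:
    - {"dx":9,"dy":-3,"dz":0,"rx":0,"ry":0,"rz":0,"fingers":1}
    - {"dx":9,"dy":-3,"dz":0,"rx":0,"ry":0,"rz":0,"fingers":1}
    - {"dx":6,"dy":-2,"dz":0,"rx":0,"ry":0,"rz":0,"fingers":1}
    - {"dx":4,"dy":-1,"dz":0,"rx":0,"ry":0,"rz":0,"fingers":1}
    - {"dx":2,"dy":-1,"dz":0,"rx":0,"ry":0,"rz":0,"fingers":1}
    - {"dx":2,"dy":-1,"dz":0,"rx":0,"ry":0,"rz":0,"fingers":1}
    - {"dx":2,"dy":-1,"dz":0,"rx":0,"ry":0,"rz":0,"fingers":1}
    - {"dx":0,"dy":0,"dz":0,"rx":0,"ry":0,"rz":0,"fingers":1}

```text
clock: 4.55
tcp_pos: [0.5044, -0.2685, 0.2009]
orientation: [-0.0, 0.164, 0.987, 0.0]
wrist_force: [0.3, 0.3, -0.5]
finger_gap: 0.0
```

Emit:
servo_tool:
  deltas:
    - {"dx":2,"dy":-1,"dz":0,"rx":0,"ry":0,"rz":0,"fingers":1}
    - {"dx":2,"dy":0,"dz":0,"rx":0,"ry":0,"rz":0,"fingers":1}
    - {"dx":2,"dy":0,"dz":0,"rx":0,"ry":0,"rz":0,"fingers":1}
    - {"dx":0,"dy":0,"dz":0,"rx":0,"ry":0,"rz":0,"fingers":1}

```text
clock: 4.95
tcp_pos: [0.5102, -0.2695, 0.2008]
orientation: [-0.0, 0.164, 0.987, -0.0]
wrist_force: [-2.5, -1.3, -0.7]
finger_gap: -0.0002
```

Emit:
servo_tool:
  deltas:
    - {"dx":3,"dy":-1,"dz":0,"rx":0,"ry":0,"rz":0.03,"fingers":1}
    - {"dx":3,"dy":-1,"dz":0,"rx":0,"ry":0,"rz":0.03,"fingers":1}
    - {"dx":3,"dy":-1,"dz":0,"rx":0,"ry":0,"rz":0.03,"fingers":1}
    - {"dx":3,"dy":-1,"dz":0,"rx":0,"ry":0,"rz":0.03,"fingers":1}
    - {"dx":3,"dy":-1,"dz":0,"rx":0,"ry":0,"rz":0.03,"fingers":1}
    - {"dx":3,"dy":-1,"dz":0,"rx":0,"ry":0,"rz":0.03,"fingers":1}
    - {"dx":3,"dy":-1,"dz":0,"rx":0,"ry":0,"rz":0.03,"fingers":1}
    - {"dx":3,"dy":-1,"dz":0,"rx":0,"ry":0,"rz":0.03,"fingers":1}

```text
clock: 5.75
tcp_pos: [0.5345, -0.2775, 0.2009]
orientation: [-0.0, 0.043, 0.999, 0.0]
wrist_force: [-3.6, -0.9, -0.2]
finger_gap: 0.0002
```

Emit:
servo_tool:
  deltas:
    - {"dx":2,"dy":-1,"dz":0,"rx":0,"ry":0,"rz":0.02,"fingers":1}
    - {"dx":2,"dy":0,"dz":0,"rx":0,"ry":0,"rz":0.02,"fingers":1}
    - {"dx":2,"dy":0,"dz":0,"rx":0,"ry":0,"rz":0.01,"fingers":1}
    - {"dx":0,"dy":0,"dz":0,"rx":0,"ry":0,"rz":0,"fingers":1}

```text
clock: 6.15
tcp_pos: [0.5405, -0.2787, 0.2009]
orientation: [-0.0, 0.019, 1.0, -0.0]
wrist_force: [-4.0, -2.5, 0.7]
finger_gap: -0.0005
```

Emit:
servo_tool:
  deltas:
    - {"dx":1,"dy":0,"dz":0,"rx":0,"ry":0,"rz":0,"fingers":1}
    - {"dx":1,"dy":0,"dz":0,"rx":0,"ry":0,"rz":0,"fingers":1}
    - {"dx":0,"dy":0,"dz":0,"rx":0,"ry":0,"rz":0,"fingers":1}

```text
clock: 6.45
tcp_pos: [0.5424, -0.2786, 0.201]
orientation: [0.0, 0.019, 1.0, -0.0]
wrist_force: [-3.2, -4.4, -0.1]
finger_gap: -0.0002
```

Emit:
servo_tool:
  deltas:
    - {"dx":1,"dy":0,"dz":0,"rx":0,"ry":0,"rz":0,"fingers":1}
    - {"dx":1,"dy":0,"dz":0,"rx":0,"ry":0,"rz":0,"fingers":1}
    - {"dx":0,"dy":0,"dz":0,"rx":0,"ry":0,"rz":0,"fingers":1}

```text
clock: 6.75
tcp_pos: [0.5444, -0.2785, 0.201]
orientation: [0.0, 0.019, 1.0, -0.0]
wrist_force: [-4.5, -4.2, -0.1]
finger_gap: 0.0004
```

Emit:
servo_tool:
  deltas:
    - {"dx":1,"dy":0,"dz":0,"rx":0,"ry":0,"rz":0,"fingers":1}
    - {"dx":0,"dy":0,"dz":0,"rx":0,"ry":0,"rz":0,"fingers":1}

```text
clock: 6.95
tcp_pos: [0.5454, -0.2785, 0.201]
orientation: [-0.0, 0.019, 1.0, -0.0]
wrist_force: [-3.7, -2.7, 0.2]
finger_gap: -0.0001
```

Emit:
servo_tool:
  deltas:
    - {"dx":1,"dy":0,"dz":0,"rx":0,"ry":0,"rz":0,"fingers":1}
    - {"dx":0,"dy":0,"dz":0,"rx":0,"ry":0,"rz":0,"fingers":1}

```text
clock: 7.15
tcp_pos: [0.5457, -0.2785, 0.201]
orientation: [-0.001, 0.02, 1.0, -0.0]
wrist_force: [-6.4, -3.5, 1.9]
finger_gap: 0.0001
```

Emit:
servo_tool:
  deltas:
    - {"dx":1,"dy":0,"dz":0,"rx":0,"ry":0,"rz":0,"fingers":1}
    - {"dx":0,"dy":0,"dz":0,"rx":0,"ry":0,"rz":0,"fingers":1}

```text
clock: 7.35
tcp_pos: [0.546, -0.2785, 0.201]
orientation: [-0.001, 0.02, 1.0, -0.0]
wrist_force: [-9.7, -3.0, 3.0]
finger_gap: 0.0
```

Against the stop: the tool no longer advances and the force is rising. I'll hold here.

Emit:
servo_tool:
  deltas:
    - {"dx":-0.5,"dy":0,"dz":0,"rx":0,"ry":0,"rz":0,"fingers":1}
    - {"dx":0,"dy":0,"dz":0,"rx":0,"ry":0,"rz":0,"fingers":1}
    - {"dx":0,"dy":0,"dz":0,"rx":0,"ry":0,"rz":0,"fingers":1}
    - {"dx":0,"dy":0,"dz":0,"rx":0,"ry":0,"rz":0,"fingers":1}
    - {"dx":0,"dy":0,"dz":0,"rx":0,"ry":0,"rz":0,"fingers":1}
    - {"dx":0,"dy":0,"dz":0,"rx":0,"ry":0,"rz":0,"fingers":1}
    - {"dx":0,"dy":0,"dz":0,"rx":0,"ry":0,"rz":0,"fingers":1}
    - {"dx":0,"dy":0,"dz":0,"rx":0,"ry":0,"rz":0,"fingers":1}

```text
clock: 8.15
tcp_pos: [0.5459, -0.2785, 0.201]
orientation: [-0.001, 0.02, 1.0, -0.0]
wrist_force: [-7.2, -3.5, 2.0]
finger_gap: -0.0002
```

```bash
python3 - <<'E'
from workcell import env, read_camera
import cv2
a=read_camera("scene")["img"][100:230,150:330,::-1]
cv2.imwrite("pics/d.png",cv2.resize(a,None,fx=3,fy=3,interpolation=2))
E
```

```text
(no output)
```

View pics/d.png

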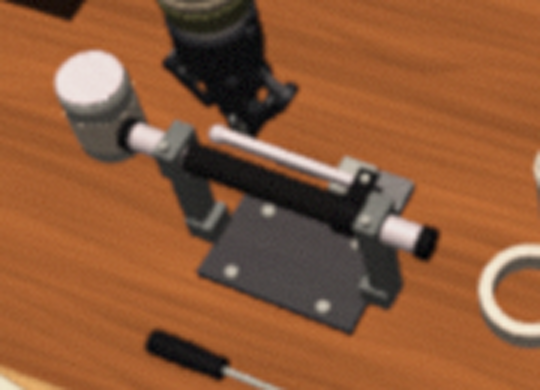

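The lever is parallel to the bar (tip at crop pixel (218,132)), with a gap still visible. Releasing it slowly.

Emit:
servo_tool:
  deltas:
    - {"dx":0,"dy":0,"dz":0,"rx":0,"ry":0,"rz":0,"fingers":1}
    - {"dx":-5,"dy":1,"dz":0,"rx":0,"ry":0,"rz":-0.03,"fingers":1}
    - {"dx":-5,"dy":1,"dz":0,"rx":0,"ry":0,"rz":-0.04,"fingers":1}
    - {"dx":-5,"dy":1,"dz":0,"rx":0,"ry":0,"rz":-0.04,"fingers":1}
    - {"dx":-5,"dy":1,"dz":0,"rx":0,"ry":0,"rz":-0.04,"fingers":1}
    - {"dx":-5,"dy":1,"dz":0,"rx":0,"ry":0,"rz":-0.04,"fingers":1}
    - {"dx":-5,"dy":2,"dz":0,"rx":0,"ry":0,"rz":-0.04,"fingers":1}
    - {"dx":-5,"dy":2,"dz":0,"rx":0,"ry":0,"rz":-0.04,"fingers":1}

```text
clock: 9.0
tcp_pos: [0.5122, -0.2683, 0.2009]
orientation: [0.001, 0.154, 0.988, 0.001]
wrist_force: [-2.1, 0.8, 0.5]
finger_gap: -0.0001
```

Emit:
servo_tool:
  deltas:
    - {"dx":-8,"dy":3,"dz":0,"rx":0,"ry":0,"rz":0,"fingers":1}
    - {"dx":-12,"dy":4,"dz":0,"rx":0,"ry":0,"rz":0,"fingers":1}
    - {"dx":-15,"dy":5,"dz":0,"rx":0,"ry":0,"rz":0,"fingers":1}
    - {"dx":-10,"dy":3,"dz":10,"rx":0,"ry":0,"rz":0,"fingers":1}
    - {"dx":0,"dy":0,"dz":30,"rx":0,"ry":0,"rz":0,"fingers":1}
    - {"dx":0,"dy":0,"dz":30,"rx":0,"ry":0,"rz":0,"fingers":1}
    - {"dx":0,"dy":0,"dz":30,"rx":0,"ry":0,"rz":0,"fingers":1}
    - {"dx":0,"dy":0,"dz":0,"rx":0,"ry":0,"rz":0,"fingers":1}

```text
clock: 9.8
tcp_pos: [0.4687, -0.2554, 0.3066]
orientation: [0.005, 0.153, 0.988, -0.002]
wrist_force: [0.9, -0.5, 0.8]
finger_gap: -0.0
```

```bash
python3 - <<'E'
from workcell import env, read_camera, cut_out
import cv2
a=read_camera("scene")["img"][100:230,150:330,::-1]
cv2.imwrite("pics/e.png",cv2.resize(a,None,fx=3,fy=3,interpolation=2))
print([(d["confidence"],d["extent"]) for d in cut_out("long_lever","scene")][:2], env.get_state()["tcp_pos"])
E
```

```text
[(0.6, [189.2, 139.4, 296.4, 187.8]), (0.59, [229.1, 131.8, 272.4, 160.4])] [ 0.46748874 -0.254606    0.30240949]
```

View pics/e.png

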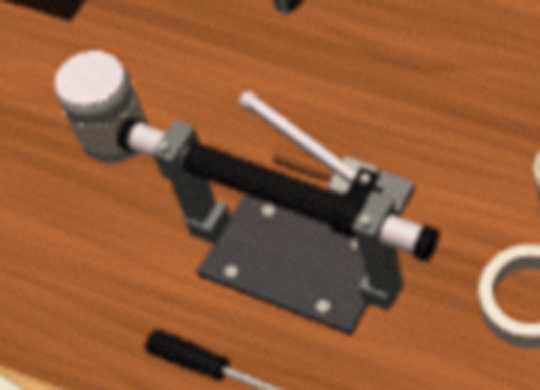

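```bash
python3 - <<'E'
import cv2,numpy as np
a=cv2.imread("pics/scene0.png")[100:230,150:330];a=cv2.resize(a,None,fx=3,fy=3,interpolation=2)
b=cv2.imread("pics/e.png")
A=a[40:190,190:360].astype(int);B=b[40:190,190:360].astype(int)
print(np.abs(A-B).mean(), cv2.phaseCorrelate(np.float32(A.mean(2)),np.float32(B.mean(2))))
# bright pixels near lever tip
for i in(a,b):
    m=(i[60:130,200:300].min(2)>170); y,x=np.nonzero(m);print(x.min()+200,y.min()+60,x.mean()+200,y.mean()+60,m.sum())
E
```

```text
1.9560522875816992 ((-0.009760895429806737, 0.022260614753321306), 0.743243436742712)
242 93 267.0378947368421 111.5936842105263 475
242 93 266.88090349075975 111.51334702258727 487
```

The long lever is fully back out: the picture matches the starting one to under 0.1 px, with the tip at crop pixel (246,99). Moving to the short lever.

Emit:
servo_tool:
  deltas:
    - {"dx":0,"dy":30,"dz":0,"rx":0,"ry":0,"rz":0.05,"fingers":1}
    - {"dx":0,"dy":45,"dz":0,"rx":0,"ry":0,"rz":0.05,"fingers":1}
    - {"dx":0,"dy":45,"dz":0,"rx":0,"ry":0,"rz":0.05,"fingers":1}
    - {"dx":0,"dy":45,"dz":0,"rx":0,"ry":0,"rz":0.05,"fingers":1}
    - {"dx":0,"dy":45,"dz":0,"rx":0,"ry":0,"rz":0.05,"fingers":1}
    - {"dx":0,"dy":45,"dz":0,"rx":0,"ry":0,"rz":0.05,"fingers":1}
    - {"dx":0,"dy":45,"dz":0,"rx":0,"ry":0,"rz":0.05,"fingers":1}
    - {"dx":0,"dy":45,"dz":0,"rx":0,"ry":0,"rz":0.05,"fingers":1}

```text
clock: 10.7
tcp_pos: [0.4659, 0.0925, 0.2999]
orientation: [-0.001, -0.047, 0.999, 0.0]
wrist_force: [1.1, -0.2, 0.4]
finger_gap: 0.0004
```

Emit:
servo_tool:
  deltas:
    - {"dx":-5,"dy":45,"dz":0,"rx":0,"ry":0,"rz":0.05,"fingers":1}
    - {"dx":-5,"dy":45,"dz":0,"rx":0,"ry":0,"rz":0.05,"fingers":1}
    - {"dx":-5,"dy":45,"dz":0,"rx":0,"ry":0,"rz":0.05,"fingers":1}
    - {"dx":-4,"dy":40,"dz":0,"rx":0,"ry":0,"rz":0.05,"fingers":1}
    - {"dx":0,"dy":8,"dz":0,"rx":0,"ry":0,"rz":0,"fingers":1}
    - {"dx":0,"dy":0,"dz":0,"rx":0,"ry":0,"rz":0,"fingers":1}
    - {"dx":0,"dy":0,"dz":0,"rx":0,"ry":0,"rz":0,"fingers":1}

```text
clock: 11.4
tcp_pos: [0.4476, 0.2728, 0.3001]
orientation: [-0.001, -0.145, 0.989, -0.0]
wrist_force: [-0.1, -1.2, 0.7]
finger_gap: -0.0002
```

Emit:
servo_tool:
  deltas:
    - {"dx":0,"dy":0,"dz":-25,"rx":0,"ry":0,"rz":0,"fingers":1}
    - {"dx":0,"dy":0,"dz":-30,"rx":0,"ry":0,"rz":0,"fingers":1}
    - {"dx":0,"dy":0,"dz":-25,"rx":0,"ry":0,"rz":0,"fingers":1}
    - {"dx":0,"dy":0,"dz":-19,"rx":0,"ry":0,"rz":0,"fingers":1}
    - {"dx":0,"dy":0,"dz":0,"rx":0,"ry":0,"rz":0,"fingers":1}
    - {"dx":0,"dy":0,"dz":0,"rx":0,"ry":0,"rz":0,"fingers":1}

```text
clock: 12.0
tcp_pos: [0.4481, 0.2723, 0.2022]
orientation: [-0.0, -0.144, 0.99, -0.0]
wrist_force: [-0.8, 0.8, 0.5]
finger_gap: 0.0004
```

Emit:
servo_tool:
  deltas:
    - {"dx":9,"dy":3,"dz":0,"rx":0,"ry":0,"rz":0,"fingers":1}
    - {"dx":9,"dy":3,"dz":0,"rx":0,"ry":0,"rz":0,"fingers":1}
    - {"dx":6,"dy":2,"dz":0,"rx":0,"ry":0,"rz":0,"fingers":1}
    - {"dx":4,"dy":1,"dz":0,"rx":0,"ry":0,"rz":0,"fingers":1}
    - {"dx":2,"dy":1,"dz":0,"rx":0,"ry":0,"rz":0,"fingers":1}
    - {"dx":2,"dy":0,"dz":0,"rx":0,"ry":0,"rz":0,"fingers":1}
    - {"dx":2,"dy":1,"dz":0,"rx":0,"ry":0,"rz":0,"fingers":1}
    - {"dx":0,"dy":0,"dz":0,"rx":0,"ry":0,"rz":0,"fingers":1}

```text
clock: 12.8
tcp_pos: [0.4819, 0.2846, 0.2019]
orientation: [-0.0, -0.145, 0.989, 0.0]
wrist_force: [0.4, -0.1, -0.2]
finger_gap: 0.0003
```

```bash
python3 - <<'E'
from workcell import env, read_camera
import cv2,numpy as np
a=read_camera("scene")["img"][140:270,340:510,::-1];b=read_camera("side")["img"][80:210,220:330,::-1]
o=np.hstack([cv2.resize(i,None,fx=2.8,fy=2.8,interpolation=2) for i in(a,b)])
cv2.imwrite("pics/f.png",o)
E
```

```text
(no output)
```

View pics/f.png

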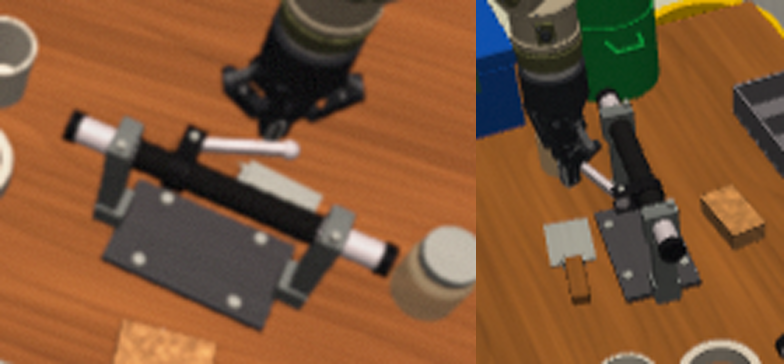

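The fingers are just outside the short lever near its pad (crop pixel (270,128)). Pressing.

Emit:
servo_tool:
  deltas:
    - {"dx":2,"dy":0,"dz":0,"rx":0,"ry":0,"rz":0,"fingers":1}
    - {"dx":2,"dy":0,"dz":0,"rx":0,"ry":0,"rz":0,"fingers":1}
    - {"dx":2,"dy":1,"dz":0,"rx":0,"ry":0,"rz":0,"fingers":1}
    - {"dx":2,"dy":1,"dz":0,"rx":0,"ry":0,"rz":0,"fingers":1}
    - {"dx":0,"dy":0,"dz":0,"rx":0,"ry":0,"rz":0,"fingers":1}

```text
clock: 13.4
tcp_pos: [0.4899, 0.2864, 0.2018]
orientation: [-0.0, -0.145, 0.989, -0.0]
wrist_force: [-1.7, -1.8, 1.8]
finger_gap: -0.0001
```

Emit:
servo_tool:
  deltas:
    - {"dx":2,"dy":1,"dz":0,"rx":0,"ry":0,"rz":-0.04,"fingers":1}
    - {"dx":3,"dy":1,"dz":0,"rx":0,"ry":0,"rz":-0.05,"fingers":1}
    - {"dx":3,"dy":1,"dz":0,"rx":0,"ry":0,"rz":-0.05,"fingers":1}
    - {"dx":3,"dy":1,"dz":0,"rx":0,"ry":0,"rz":-0.05,"fingers":1}
    - {"dx":3,"dy":1,"dz":0,"rx":0,"ry":0,"rz":-0.06,"fingers":1}
    - {"dx":3,"dy":1,"dz":0,"rx":0,"ry":0,"rz":-0.06,"fingers":1}
    - {"dx":2,"dy":1,"dz":0,"rx":0,"ry":0,"rz":-0.05,"fingers":1}
    - {"dx":0,"dy":0,"dz":0,"rx":0,"ry":0,"rz":0,"fingers":1}

```text
clock: 14.2
tcp_pos: [0.5084, 0.294, 0.2018]
orientation: [-0.001, 0.034, 0.999, 0.0]
wrist_force: [-2.9, 1.3, 0.5]
finger_gap: 0.0
```

Emit:
servo_tool:
  deltas:
    - {"dx":1,"dy":0,"dz":0,"rx":0,"ry":0,"rz":-0.02,"fingers":1}
    - {"dx":1,"dy":0,"dz":0,"rx":0,"ry":0,"rz":-0.02,"fingers":1}
    - {"dx":0,"dy":0,"dz":0,"rx":0,"ry":0,"rz":0,"fingers":1}

```text
clock: 14.5
tcp_pos: [0.5107, 0.2938, 0.2018]
orientation: [-0.0, 0.054, 0.999, 0.0]
wrist_force: [-2.6, 2.3, -0.1]
finger_gap: 0.0002
```

Emit:
servo_tool:
  deltas:
    - {"dx":1,"dy":0,"dz":0,"rx":0,"ry":0,"rz":0,"fingers":1}
    - {"dx":1,"dy":0,"dz":0,"rx":0,"ry":0,"rz":0,"fingers":1}
    - {"dx":0,"dy":0,"dz":0,"rx":0,"ry":0,"rz":0,"fingers":1}

```text
clock: 14.8
tcp_pos: [0.5129, 0.2937, 0.2018]
orientation: [-0.0, 0.054, 0.999, 0.0]
wrist_force: [-3.4, 3.1, -0.5]
finger_gap: 0.0002
```

Emit:
servo_tool:
  deltas:
    - {"dx":1,"dy":0,"dz":0,"rx":0,"ry":0,"rz":0,"fingers":1}
    - {"dx":0,"dy":0,"dz":0,"rx":0,"ry":0,"rz":0,"fingers":1}

```text
clock: 15.0
tcp_pos: [0.5139, 0.2936, 0.2018]
orientation: [-0.0, 0.054, 0.999, 0.0]
wrist_force: [-3.2, 2.4, -0.5]
finger_gap: -0.0002
```

Emit:
servo_tool:
  deltas:
    - {"dx":1,"dy":0,"dz":0,"rx":0,"ry":0,"rz":0,"fingers":1}
    - {"dx":0,"dy":0,"dz":0,"rx":0,"ry":0,"rz":0,"fingers":1}

```text
clock: 15.2
tcp_pos: [0.5149, 0.2936, 0.2019]
orientation: [0.0, 0.054, 0.999, 0.0]
wrist_force: [-3.6, 3.4, -0.4]
finger_gap: 0.0003
```

Emit:
servo_tool:
  deltas:
    - {"dx":1,"dy":0,"dz":0,"rx":0,"ry":0,"rz":0,"fingers":1}
    - {"dx":0,"dy":0,"dz":0,"rx":0,"ry":0,"rz":0,"fingers":1}

```text
clock: 15.4
tcp_pos: [0.5159, 0.2936, 0.2019]
orientation: [0.0, 0.054, 0.999, 0.0]
wrist_force: [-3.1, 2.9, -1.2]
finger_gap: 0.0001
```

Emit:
servo_tool:
  deltas:
    - {"dx":1,"dy":0,"dz":0,"rx":0,"ry":0,"rz":0,"fingers":1}
    - {"dx":0,"dy":0,"dz":0,"rx":0,"ry":0,"rz":0,"fingers":1}

```text
clock: 15.6
tcp_pos: [0.5169, 0.2935, 0.2019]
orientation: [-0.0, 0.054, 0.999, -0.0]
wrist_force: [-4.4, 4.1, 0.2]
finger_gap: -0.0002
```

Emit:
servo_tool:
  deltas:
    - {"dx":1,"dy":0,"dz":0,"rx":0,"ry":0,"rz":0,"fingers":1}
    - {"dx":0,"dy":0,"dz":0,"rx":0,"ry":0,"rz":0,"fingers":1}

```text
clock: 15.8
tcp_pos: [0.5172, 0.2935, 0.2018]
orientation: [-0.001, 0.054, 0.999, -0.0]
wrist_force: [-5.9, 3.6, 0.7]
finger_gap: 0.0002
```

Emit:
servo_tool:
  deltas:
    - {"dx":1,"dy":0,"dz":0,"rx":0,"ry":0,"rz":0,"fingers":1}
    - {"dx":0,"dy":0,"dz":0,"rx":0,"ry":0,"rz":0,"fingers":1}

```text
clock: 16.0
tcp_pos: [0.5174, 0.2935, 0.2018]
orientation: [-0.002, 0.054, 0.999, -0.0]
wrist_force: [-8.2, 2.1, 0.9]
finger_gap: 0.0001
```

At the stop: x stalls at 0.517 m and the force is rising. I'll hold for about 1.1 s in total.

Emit:
servo_tool:
  deltas:
    - {"dx":0,"dy":0,"dz":0,"rx":0,"ry":0,"rz":0,"fingers":1}
    - {"dx":0,"dy":0,"dz":0,"rx":0,"ry":0,"rz":0,"fingers":1}
    - {"dx":0,"dy":0,"dz":0,"rx":0,"ry":0,"rz":0,"fingers":1}
    - {"dx":0,"dy":0,"dz":0,"rx":0,"ry":0,"rz":0,"fingers":1}
    - {"dx":0,"dy":0,"dz":0,"rx":0,"ry":0,"rz":0,"fingers":1}
    - {"dx":0,"dy":0,"dz":0,"rx":0,"ry":0,"rz":0,"fingers":1}
    - {"dx":0,"dy":0,"dz":0,"rx":0,"ry":0,"rz":0,"fingers":1}
    - {"dx":0,"dy":0,"dz":0,"rx":0,"ry":0,"rz":0,"fingers":1}

```text
clock: 16.8
tcp_pos: [0.5174, 0.2935, 0.2018]
orientation: [-0.001, 0.054, 0.999, -0.0]
wrist_force: [-7.6, 3.2, 2.6]
finger_gap: -0.0
```

```bash
python3 - <<'E'
from workcell import env, read_camera
import cv2
a=read_camera("scene")["img"][140:270,340:510,::-1]
cv2.imwrite("pics/g.png",cv2.resize(a,None,fx=3,fy=3,interpolation=2))
E
```

```text
(no output)
```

View pics/g.png

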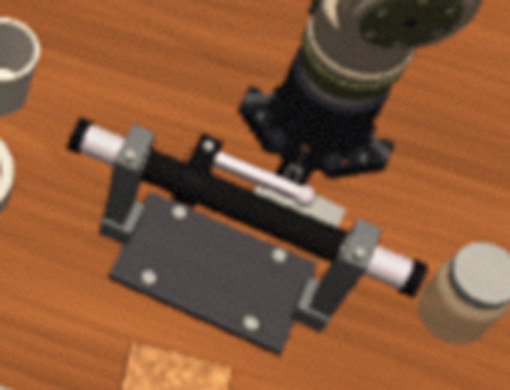

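The short lever is parallel to the bar at its stop (tip at crop pixel (308,196)), and the bar is untouched. Releasing it.

Emit:
servo_tool:
  deltas:
    - {"dx":0,"dy":0,"dz":0,"rx":0,"ry":0,"rz":0,"fingers":1}
    - {"dx":-5,"dy":-1,"dz":0,"rx":0,"ry":0,"rz":0.05,"fingers":1}
    - {"dx":-5,"dy":-1,"dz":0,"rx":0,"ry":0,"rz":0.06,"fingers":1}
    - {"dx":-5,"dy":-1,"dz":0,"rx":0,"ry":0,"rz":0.07,"fingers":1}
    - {"dx":-5,"dy":-1,"dz":0,"rx":0,"ry":0,"rz":0.07,"fingers":1}
    - {"dx":-5,"dy":-2,"dz":0,"rx":0,"ry":0,"rz":0.07,"fingers":1}
    - {"dx":-5,"dy":-2,"dz":0,"rx":0,"ry":0,"rz":0.07,"fingers":1}
    - {"dx":-8,"dy":-2,"dz":0,"rx":0,"ry":0,"rz":0,"fingers":1}

```text
clock: 17.65
tcp_pos: [0.4819, 0.2828, 0.2022]
orientation: [0.001, -0.14, 0.99, -0.001]
wrist_force: [0.5, 0.2, 0.3]
finger_gap: -0.0002
```

Emit:
servo_tool:
  deltas:
    - {"dx":-12,"dy":-4,"dz":0,"rx":0,"ry":0,"rz":0,"fingers":1}
    - {"dx":-15,"dy":-4,"dz":0,"rx":0,"ry":0,"rz":0,"fingers":1}
    - {"dx":-10,"dy":-3,"dz":10,"rx":0,"ry":0,"rz":0,"fingers":1}
    - {"dx":0,"dy":0,"dz":30,"rx":0,"ry":0,"rz":0,"fingers":1}
    - {"dx":0,"dy":0,"dz":30,"rx":0,"ry":0,"rz":0,"fingers":1}
    - {"dx":0,"dy":0,"dz":30,"rx":0,"ry":0,"rz":0,"fingers":1}
    - {"dx":0,"dy":0,"dz":0,"rx":0,"ry":0,"rz":0,"fingers":1}
    - {"dx":0,"dy":0,"dz":0,"rx":0,"ry":0,"rz":0,"fingers":1}

```text
clock: 18.45
tcp_pos: [0.4446, 0.2726, 0.3035]
orientation: [0.002, -0.14, 0.99, 0.0]
wrist_force: [0.2, -0.2, 0.5]
finger_gap: -0.0
```

```bash
python3 - <<'E'
from workcell import env, read_camera
import cv2,numpy as np
n=read_camera("scene")["img"][:,:,::-1];o=cv2.imread("pics/scene0.png")
cv2.imwrite("pics/h.png",n)
d=cv2.GaussianBlur(np.abs(n.astype(int)-o).max(2).astype(np.float32),(5,5),0)>25
k,_,st,_=cv2.connectedComponentsWithStats(d.astype(np.uint8));print([s.tolist() for s in st[1:] if s[4]>8])
r=np.s_[185:205,400:460];print(np.abs(n[r].astype(int)-o[r]).mean());s=env.get_state();print(s["clock"],s["tcp_pos"],s["wrist_force"])
E
```

```text
[[350, 0, 44, 46, 1036], [402, 0, 156, 158, 10927], [542, 0, 98, 126, 5289]]
3.48
18.5 [0.44399171 0.2723525  0.30218946] [ 0.02205299 -0.48457252 -0.3422038 ]
```

View pics/h.png

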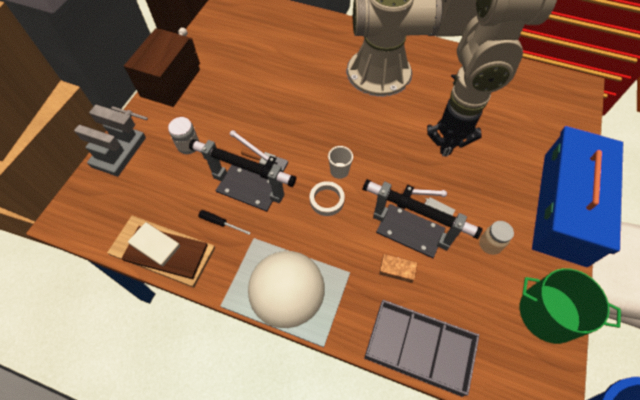

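The only differences from the first picture are the arm itself. Both levers are sprung out (tips at (233,133) and (444,192)), nothing else has moved, and the tool is clear.

```bash
python3 -c "
from workcell import job
print(job.hand_in())"
```

```text
the job is handed in; nothing more can be done
None
```

Both levers stop short of their bars, and the job is handed in at about 18.5 s of the 58 s allowed. I pressed the long lever first, then the short one, with the outside of the closed fingers. Each was held at its stop for about a second and then eased back out.

- **At the stops:** the tool stopped advancing and the force rose to about 10 N (long) and 9 N (short). Pictures showed each lever parallel to its bar, with the fingers on the lever's outer side, away from the bar. The gap was clearly visible on the long lever. On the short one I only saw that the lever lay parallel to its bar.
- **After release:** the last scene picture differed from the first only where the arm is. Both levers are fully out, the other items have not moved, and the tool is clear at 0.30 m with no contact force.
- **Disagreement:** the short lever reached its stop about 2–3 mm further in than my camera fit predicted, which is about the calibration error. The long one matched the fit to within 1 mm.
- **Sideways force:** I also read up to about 4 N along the bar direction while pressing, probably friction on the lever. The picture check does not cover that.

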